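# Turn the roasting rack over and stand it in its pan

## Task

Get the roaster ready for use: turn the upside-down wire rack over and lay it in the roasting pan so that it stands level on its four feet, lowering it all the way rather than letting it drop or topple. The small tin left in the pan belongs upright in the cardboard tray with the other two tins. Leave the other tins and the jar where they are.

Things in the scene. Friction and masses are not known exactly. Their poses are not given: they have to be found in the camera images.
- rack: Wire roasting rack of 6 mm bright steel rod, 0.4 kg, grid 220 (its x) x 150 mm (its y). It starts upside down, lying on its two handles, feet up. Origin: middle between the handle tops, on the counter at the start; z points from the handles to the feet: up at the start, down when it stands. Rim and spine wires at z = 27 mm; cross wires along y at x = +-21, +-64, z = 21 mm.
- rack_rim_left (a point): Middle of the +y long rim wire (rack frame 0, 72, 27 mm), free to pinch in the 37 mm gap between two cross wires. Pinched here with about 20 N, tool down, the lifted rack swings down until it hangs steeply from the wire; with its lower edge then standing on the counter it turns on in the fingers as the tool moves over and down.
- rack_rim_right (a point): Middle of the -y long rim wire (rack frame 0, -72, 27 mm), the same in all respects.
- rack_spine (a point): Middle of the spine, the wire along x through the rack's centre (rack frame 0, 0, 27 mm), in the 37 mm gap between two cross wires. The centre of mass is here within 1 mm in x and y: pinched here firmly (60 N) the rack hangs level.
- rack_foot (a point): Tip of one foot (rack frame 78, 72, 50 mm). Four such U-shaped feet, 22 mm wide along x, stand on the long rim wires at x = +-78, y = +-72 mm. The two U-shaped lifting handles stand the other way on the short rim wires at x = +-107 mm, 80 mm long along y, their tops at z = 0.
- pan: Dark steel roasting pan, loose, about 1 kg. Origin: centre of its underside, z up, long axis x. Inner floor 240 x 170 mm, 4 mm above the underside; walls flare to 256 x 186 mm inside at the rolled rim, 60 mm high. A wire handle juts 24 mm past the rim at each short end (317 x 199 mm over all). The rack fits lengthwise, either end first, about 12 mm to spare all round.
- tin: Small closed food tin with a paper label, 54 mm diameter, 70 mm high, about 0.19 kg, standing in the pan at the start. Origin: centre of its underside, z up.
- tray: Shallow open cardboard tray, fixed on the counter, outside 198 mm (its x) by 128 mm (its y), 35 mm high, walls and floor 4 mm thick. Origin: centre of its underside, z up. The two other tins stand in the half at its +x side; the -x half, about centre (-45, 0) mm, is empty.
- tin_a: Bystander: a tin of the same size and look standing in the tray, in its +x half. Origin: centre of its underside.
- tin_b: Bystander: the other such tin in the tray, beside tin_a. Origin: centre of its underside.
- jar: Bystander: amber glass jar with a steel lid, 76 mm diameter, 95 mm high, on the counter between the robot and the tray. Origin: centre of its underside.
There are look-alikes about, which are no part of the job. What is shaped like the tin but pink is not meant.

How it is judged (in metres and radians):
At the end, for the whole second after the job is handed in: The rack stands level (0.08 rad) in the flat-standing pan, feet down, origin 50-58 mm above the pan's underside, centred within 30 mm along both pan axes; the tin stands upright (0.08 rad) on the tray's floor; both at rest (angle between rack's own z axis and vertical above 3.06 rad and z of rack in the frame of pan between 0.05 and 0.058 m and x of rack in the frame of pan between -0.03 and 0.03 m and y of rack in the frame of pan between -0.03 and 0.03 m and angle between pan's own z axis and vertical below 0.05 rad and height (world z) of pan below 0.005 m and x of tin in the frame of tray between -0.095 and 0.095 m and y of tin in the frame of tray between -0.06 and 0.06 m and z of tin in the frame of tray below 0.008 m and angle between tin's own z axis and vertical below 0.08 rad and linear speed of each of rack, tin below 0.02 m/s); the robot touches nothing.
It fails at once if the rack dropped or toppled: moving faster than 0.7 m/s with no finger on it (linear speed of rack above 0.7 m/s and contact force between the fingers and rack below 0.05 N).
It fails at once if one of the other tins moved more than 30 mm or tipped over (distance of any of tin_a, tin_b from where it was at the start of the episode above 0.03 m or angle between any of tin_a, tin_b's own z axis and vertical above 0.4 rad).
It fails at once if the jar moved more than 30 mm or tipped over (distance of jar from where it was at the start of the episode above 0.03 m or angle between jar's own z axis and vertical above 0.4 rad).
It also fails if it takes over 67 s, if anything falls off the work surface, if the arm or the gripper's body presses on something with over 40 N, if the wrist force passes 120 N, or if a joint passes its speed limit or range.

## Robot

A 6-joint arm with a two-finger parallel gripper is mounted at the origin on the work surface. World frame = base frame: x ahead of the robot, y to its left, z up, the work surface at z = 0. Lengths are in mm, angles in degrees, forces in N, time in s.
With the tool pointing down it reaches from about 300 to 1000 mm from the base axis. Payload 5.1 kg.
Tool frame: the origin (TCP) lies midway between the tips of the shut fingers; the grasp point (between the pads) lies 19 mm behind it (hold_point_z is the distance from the TCP to the grasp point, in mm); z points along the fingers, y is the line along which they close (so a half turn about z gives the same grasp; the last joint's range is limited). The gripper opens to 95 mm and grips with 3 to 60 N. Pads are 20 mm wide; open, the fingers measure 119 mm over their backs; the gripper's body (75 mm by 180 mm) begins 59 mm behind the grasp point.
Start: joints at [60.126, 7.093, 94.555, -0, 78.352, -4.733], TCP at [276.173, 588.399, 188.056] pointing down, gripper open.
Joint ranges: [-149.61, 149.61], [-58.7, 133.49], [1.44, 155.28], [-77.14, 257.14], [18.33, 153.61], [-166.67, 166.67]. Speed limits (degrees/s): [147.25, 147.25, 180, 180, 180, 180].

## Interface

Orientations are given as [roll, pitch, yaw] about the fixed x, y, z axes, in that order (R = Rz(yaw) Ry(pitch) Rx(roll)).
In Python, from rig import state, grab_frame, camera_info, finish_job, trace, hold_point_z gives the robot as it stands. The module is installed in compiled form; this text tells all that it offers.
- The arm moves only by the tool apply_moves, never from a script. Its argument "steps" is a list of rows, each a list of 5 numbers: the shift along the tool's x, y, z in m, then the turn about the tool's z in degrees, then the opening, from 0 (shut) to 1 (fully open). A call has 1 to 20 rows; each row shifts and turns the commanded pose from where the row before left it, along the tool's axes as they then stand; what a row does not reach is not made up. A row lasts 1/12 s, in which the tool goes at most 41.7 mm and 7.16 degrees, less where a joint would pass 70% of its speed; a pose out of reach is approached as far as the arm can. A call with a gripper value outside its range is refused whole. The fingers move at their own pace and stop on an object; the grip force is fixed at half the most. Time passes only in rows, so rows that do not move let the fingers close. It gives the time, the measured TCP pose, the force, the opening and the grip force at its end, in the units of the state.
- state(): the state, without advancing time (a new reading comes with each control period).
- grab_frame(name): name is "side" or "top"; returns (picture, depth): 420x560x3 uint8, blue, green, red; 420x560 float32, mm along the optical axis (not along the pixel's ray), 0 where there is no reading.
- camera_info(name): a dict with "fx", "fy", "cx", "cy" (pixels), "k1" (the pictures are not rectified: a ray, as slopes to the right and down, at radius r is drawn at 1 + k1 r^2 times it, then the intrinsics apply), "R" (3x3) and "t" (3): a world point X has camera coordinates R X + t. Camera axes: x right, y down, z forward; pixel columns grow to the right and rows downward; lengths in mm; the calibration is good to about 2 mm. A picture is of the moment at which its call begins. camera_info takes no time and is no camera call.
- finish_job(): hands the job in; it is judged then, once.
Trained networks look in the newest picture that a camera, given by its name, has taken for a name from the list of things; names that differ only in an ending like _2 or _b are one class to them, and where a whole thing is asked for, a point or a joint stands for the part that bears it (a point fixed in the world has none). Each returns a list of dicts, best first, with "confidence" (0 to 1); they miss things now and then, are a little off and sometimes report something else, mostly with a low value. They report only what shows in the picture. A call takes as long as a camera call. They do not tell look-alikes from the thing itself.
- trace(camera, query): "pixels" (420x560 bool, what is visible of it) and "box" ([left, top, right, bottom] in pixels, round what is visible of it).
The state is a dict: "clock": time; "joint_positions": joint angles; "qd": joint speeds; "joint_torque": joint torques, N m; "eef_pos": TCP position; "tcp_rot": TCP orientation; "contact_force": force on the tool from outside, world axes, zero at the start; "moment": the same for the moment, N m; "width": opening from 0.0 (shut) to 1.0 (fully open); "grip_force": force on a finger pad.
Only numpy, scipy, OpenCV 4.12 (cv2) and the standard library are available. Lean on these libraries where they do the work, as an engineer would, in place of code of your own. Each camera call takes 0.05 s, during which the arm holds its last target. There are 200 camera calls.

## Working session

There is one attempt and no reset: what is moved stays moved. The work goes in short steps, Python scripts to look and compute and a tool call to move; the robot and the scene stay as the last step left them, time stands still between calls to the robot, and variables do not carry over. Pictures are saved under pics/ and viewed, at most 10 in all, crops included, and the job is handed in when it is done.

Besides the shell and the picture viewer there is one more tool, called after "Request:" by a JSON object that holds its "api" and its "payload". apply_moves: Moves the arm, as the interface text tells. Its arguments: {"type":"object","properties":{"steps":{"type":"array"}},"required":["steps"]}

```bash
mkdir -p pics; cat > h.py <<'E'
import numpy as np, cv2
from rig import *
def px2w(name,uv,depth):
    c=camera_info(name);R=np.array(c['R']);t=np.array(c['t'])
    uv=np.atleast_2d(uv).astype(float)
    K=np.array([[c['fx'],0,c['cx']],[0,c['fy'],c['cy']],[0,0,1]])
    n=cv2.undistortPoints(uv.reshape(-1,1,2),K,np.array([c['k1'],0,0,0.])).reshape(-1,2)
    X=np.c_[n,np.ones(len(n))]*np.atleast_1d(depth)[:,None]
    return (X-t)@R
def cloud(name,d,mask):
    v,u=np.nonzero(mask&(d>0)); return px2w(name,np.c_[u,v],d[v,u])
E
python3 - <<'E'
from h import *
print(state())
for n in("side","top"):
    p,d=grab_frame(n);cv2.imwrite(f"pics/{n}0.png",p)
    c=camera_info(n);print(n,c,-np.array(c['R']).T@np.array(c['t']))
    for q in("rack","pan","tin","tray","jar"):
        for r in trace(n,q):
            P=cloud(n,d,r['pixels'])
            print(n,q,round(r['confidence'],2),np.round(r['box']),np.percentile(P,[2,50,98],axis=0).round().tolist() if len(P) else None)
E
```

```text
{'clock': 0.0, 'joint_positions': array([ 6.01264893e+01,  7.13281020e+00,  9.46328050e+01, -2.77131411e-05,
        7.83494657e+01, -4.73089471e+00]), 'qd': array([ 0.00767972, -0.01660323, -0.04783029, -0.02261206, -0.00720843,
       -0.02964868]), 'joint_torque': array([ 3.02631845e-03, -4.17605710e+01, -3.59931493e+01,  7.76922726e-02,
        4.91809356e-02, -1.78326054e-04]), 'eef_pos': array([275.83770017, 587.82152474, 186.80800049]), 'tcp_rot': array([-1.79885309e+02, -9.46435389e-03,  1.54857380e+02]), 'contact_force': array([-0.11368161,  0.01015649, -0.41671403]), 'moment': array([-0.01698278, -0.00496465, -0.02180309]), 'grip_force': 0.0, 'width': 0.9990184734919652}
side {'fx': 452.3644981982514, 'fy': 452.3644981982514, 'cx': 283.2876511812518, 'cy': 205.89224615359439, 'k1': -0.03242780762212285, 'R': array([[ 0.79850624, -0.60197117,  0.0042996 ],
       [-0.39720352, -0.53222491, -0.74764029],
       [ 0.45234626,  0.59528763, -0.66408998]]), 't': array([-342.29613016,  243.05635336, 1107.12342499])} [-130.9347033  -735.7486336   918.42003541]
side rack 0.76 [206. 
[... 1615 characters left out ...]
4. 158. 473. 282.] [[313.0, -449.0, -0.0], [462.0, -340.0, 5.0], [591.0, -217.0, 61.0]]
top tin 0.88 [404. 235. 436. 257.] [[366.0, -348.0, 7.0], [390.0, -318.0, 71.0], [417.0, -298.0, 76.0]]
top tin 0.77 [408. 300. 439. 326.] [[199.0, -370.0, -1.0], [229.0, -324.0, 67.0], [253.0, -303.0, 72.0]]
top tin 0.71 [260. 130. 279. 152.] [[630.0, 33.0, 9.0], [648.0, 58.0, 71.0], [680.0, 82.0, 76.0]]
top tin 0.71 [282. 127. 304. 161.] [[632.0, -29.0, 7.0], [651.0, -3.0, 71.0], [684.0, 22.0, 76.0]]
top tray 0.37 [407. 234. 434. 261.] [[366.0, -348.0, 8.0], [390.0, -318.0, 71.0], [416.0, -298.0, 76.0]]
top jar 0.79 [296. 216. 325. 248.] [[383.0, -86.0, 21.0], [414.0, -51.0, 94.0], [449.0, -19.0, 98.0]]
```

```bash
python3 -c "
import cv2
a=cv2.imread('pics/side0.png');b=cv2.imread('pics/top0.png');print(a.shape)"
```

```text
(420, 560, 3)
```

View pics/side0.png

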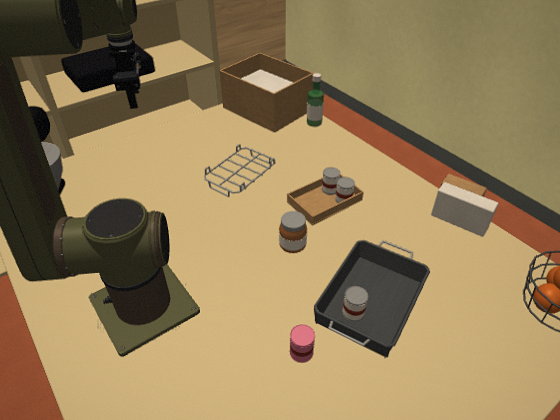

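View pics/top0.png

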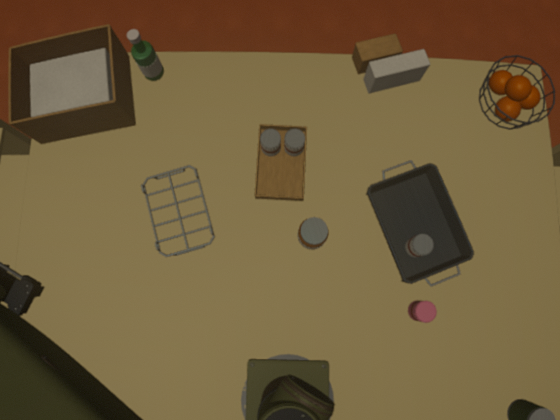

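The side view shows the rack at about (240,170), tray (325,197) with two tins, jar (293,232), pan (372,297) with the tin at (355,303), and a pink look-alike at (302,342). The top view agrees: rack (178,212), tray (281,162), jar (314,232), pan (420,222), tin (420,245), pink (424,311). Next I fit the poses from both views.

```bash
cat >> h.py <<'E'
from scipy.spatial import cKDTree
from scipy.optimize import least_squares
def rackmodel(up=True):
    L=lambda a,b:np.linspace(a,b,int(np.linalg.norm(np.subtract(a,b))/2)+2)
    s=[]
    for y in(-72,0,72): s.append(L((-107,y,27),(107,y,27)))
    for x in(-107,107):
        s+= [L((x,-72,27),(x,72,27)),L((x,-40,3),(x,40,3)),L((x,-40,3),(x,-40,27)),L((x,40,3),(x,40,27))]
    for x in(-64,-21,21,64): s.append(L((x,-72,21),(x,72,21)))
    for x in(-78,78):
        for y in(-72,72): s+=[L((x-8,y,47),(x+8,y,47)),L((x-8,y,27),(x-8,y,47)),L((x+8,y,27),(x+8,y,47))]
    M=np.vstack(s)
    if not up: M=M*[1,-1,-1]
    return M
def rot(a): return np.array([[np.cos(a),-np.sin(a),0],[np.sin(a),np.cos(a),0],[0,0,1]])
def fitrack(P,x0,up=True):
    T=cKDTree(rackmodel(up))
    f=lambda p:T.query((P-[p[0],p[1],p[3]])@rot(p[2]))[0]
    r=least_squares(f,x0,loss='soft_l1',f_scale=3,x_scale=[5,5,.05,5])
    return r.x,np.median(f(r.x))
def get(n,q,near):
    p,d=grab_frame(n)
    for r in trace(n,q):
        P=cloud(n,d,r['pixels'])
        if len(P) and np.linalg.norm(np.median(P,0)[:2]-near)<60: return P
    return np.zeros((0,3))
def rect(P):
    (c,s,a)=cv2.minAreaRect(P[:,:2].astype(np.float32))
    if s[0]<s[1]: s=s[::-1];a+=90
    return np.round(c,1),np.round(s,1),round((a+90)%180-90,1)
E
python3 - <<'E'
from h import *
A={}
for q,nr in(("rack",(472,297)),("pan",(462,-332)),("tin",(390,-322)),("tray",(610,27)),("tin",(655,57)),("tin",(655,-4)),("jar",(412,-55))):
    Ps=[get(n,q,nr) for n in("side","top")]
    for n,P in list(zip("st",Ps))+[("both",np.vstack(Ps))]:
        if len(P)<20: print(q,n,'few');continue
        z=P[:,2]
        if q=="rack":
            k=P[z>12]
            for y0 in(-.15,.15,.3):print("rack",n,len(k),[np.round(v,3) for v in fitrack(k,[472,297,y0,0])])
        if q=="pan": print("pan",n,rect(P[(z>52)&(z<66)]), 'floor',np.median(z[z<20]))
        if q=="tray": print("tray",n,rect(P[(z>28)&(z<42)]),'floor',np.median(z[z<20]))
        if q in("tin","jar"):
            k=P[z>np.percentile(z,97)-5];c,r=cv2.minEnclosingCircle(k[:,:2].astype(np.float32));print(q,n,np.round(c),round(r,1),np.median(k[:,2]).round(1))
print(hold_point_z)
E
```

```text
rack s 499 [array([4.73602e+02, 2.93949e+02, 3.12000e-01, 2.58300e+00]), np.float64(2.692)]
rack s 499 [array([4.73593e+02, 2.93940e+02, 3.11000e-01, 2.58300e+00]), np.float64(2.687)]
rack s 499 [array([4.73593e+02, 2.93940e+02, 3.11000e-01, 2.58300e+00]), np.float64(2.687)]
rack t 1242 [array([4.74083e+02, 2.94659e+02, 3.09000e-01, 2.31600e+00]), np.float64(2.681)]
rack t 1242 [array([4.74083e+02, 2.94659e+02, 3.09000e-01, 2.31600e+00]), np.float64(2.681)]
rack t 1242 [array([4.74083e+02, 2.94659e+02, 3.09000e-01, 2.31600e+00]), np.float64(2.681)]
rack both 1741 [array([4.73934e+02, 2.94427e+02, 3.10000e-01, 2.36700e+00]), np.float64(2.688)]
rack both 1741 [array([4.73929e+02, 2.94430e+02, 3.10000e-01, 2.36700e+00]), np.float64(2.69)]
rack both 1741 [array([4.73928e+02, 2.94428e+02, 3.10000e-01, 2.36700e+00]), np.float64(2.69)]
pan s (array([ 450.1, -328.4]), array([312.7, 196.5]), 21.9) floor 4.499699165354761
pan t (array([ 451.9, -327.9]), array([317.8, 202. ]), 21.9) floor 3.930679876682351
pan both (array([ 451.9, -327.9]), array([317.8, 202. ]), 21.9) floor 4.242831396070885
tin s [ 393. -326.] 28.0 73.1
tin t [ 392. -324.] 28.0 72.9
tin both [ 392. -325.] 28.4 73.0
tray s (array([610.2,  30.4]), array([201.3, 135.1]), -0.9) floor 5.825396216833293
tray t (array([611.4,  30.3]), array([198.6, 128.2]), -2.0) floor 4.266522745466009
tray both (array([610.4,  30. ]), array([201.8, 134.8]), -1.3) floor 4.668793123943112
tin s [658.  48.] 38.2 73.6
tin t [656.  58.] 27.3 72.8
tin both [658.  48.] 38.2 73.1
tin s [657.  59.] 28.9 73.8
tin t [657.  -4.] 27.4 72.6
tin both [656.  29.] 58.6 73.1
jar s [419. -56.] 34.6 95.6
jar t [419. -54.] 32.5 95.3
jar both [419. -56.] 34.6 95.4
18.8
```

Request:
{"api": "apply_moves", "payload": {"steps": [[0,0,0,6.855,0.5],[0,0,0,6.855,0.5],[0,0,0,6.855,0.5],[0,0,0,6.855,0.5],[0,0,0,6.855,0.5],[0,0,0,6.855,0.5],[0,0,0,6.855,0.5],[0,0,0,6.855,0.5],[0,0,0,6.855,0.5],[0,0,0,6.855,0.5],[0,0,0,6.855,0.5],[0,0,0,6.855,0.5],[0,0,0,6.855,0.5],[0,0,0,6.855,0.5],[0,0,0,6.855,0.5],[0,0,0,6.855,0.5],[0,0,0,6.855,0.5],[0,0,0,6.855,0.5],[0,0,0,6.855,0.5],[0,0,0,6.855,0.5]]}}

```text
clock: 3.67
eef_pos: [276.2, 588.4, 188.1]
tcp_rot: [-180.0, 0.0, 17.4]
contact_force: [-0.1, 0.4, 0.6]
width: 0.497
grip_force: 0.0
```

Request:
{"api": "apply_moves", "payload": {"steps": [[0.011,0.0298,0.005,0,0.5],[0.011,0.0298,0.01,0,0.5],[0.011,0.0298,0.01,0,0.5],[0.011,0.0298,0.01,0,0.5],[0.011,0.0298,0.01,0,0.5],[0.011,0.0298,0.01,0,0.5],[0.011,0.0298,0.01,0,0.5],[0.011,0.0298,0.01,0,0.5],[0.011,0.0298,0.01,0,0.5],[0,0,0,0,0.5],[0,0,0,0,0.5]]}}

```text
clock: 4.58
eef_pos: [452.6, 361.8, 102.3]
tcp_rot: [180.0, 0.1, 17.6]
contact_force: [1.1, 0.6, 0.1]
width: 0.501
grip_force: 0.0
```

Request:
{"api": "apply_moves", "payload": {"steps": [[0,0,0.03,0,0.5],[0,0,0.03,0,0.5],[0,0,0.02,0,0.5],[0,0,0.01,0,0.5],[0,0,0.0045,0,0.5],[0,0,0,0,0.5],[0,0,0,0,0],[0,0,0,0,0],[0,0,0,0,0],[0,0,0,0,0],[0,0,0,0,0],[0,0,0,0,0],[0,0,0,0,0],[0,0,0,0,0]]}}

```text
clock: 5.75
eef_pos: [452.3, 363.2, 8.6]
tcp_rot: [-180.0, -0.0, 17.8]
contact_force: [-0.1, -0.7, -0.1]
width: 0.02
grip_force: 0.0
```

```bash
python3 - <<'E'
from h import *
print({k:np.round(v,2) for k,v in state().items() if k in('eef_pos','width','grip_force','contact_force','clock')})
a,_=grab_frame("side");b,_=grab_frame("top")
cv2.imwrite("pics/1.png",np.hstack([cv2.resize(a[110:230,160:300],(400,343)),cv2.resize(b[140:290,100:260],(400,343))]))
E
```

```text
{'clock': np.float64(5.75), 'eef_pos': array([452.27, 363.16,   8.6 ]), 'contact_force': array([-0.1 , -0.69, -0.11]), 'grip_force': np.float64(0.0), 'width': np.float64(0.02)}
```

View pics/1.png

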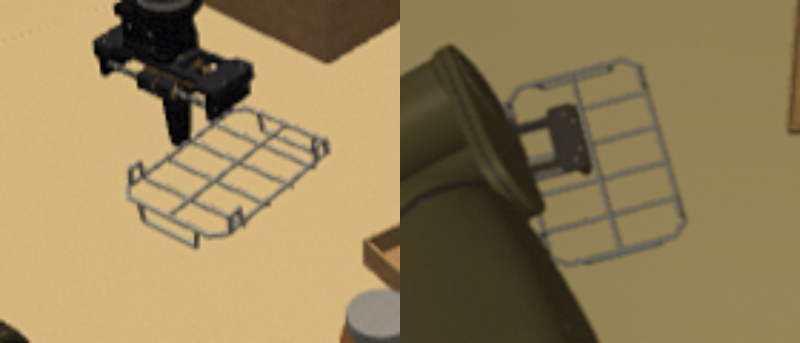

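The crop shows the shut fingers at (178,140), just outside the left rim line (~(180,152)). The pinch missed, so I refit the rack.

```bash
python3 - <<'E'
from h import *
for n in("side","top","side"):
    P=get(n,"rack",(474,294)); k=P[P[:,2]>12]
    c=camera_info(n); 
    print(n,len(k),fitrack(k,[474,294,.31,0]))
    l=(k-[474,294,0])@rot(.31)
    for x0 in(-107,-64,-21,21,64,107): pass
    m=(abs(l[:,0])<95)
    h,e=np.histogram(l[m,1],np.arange(-90,91,5)); print(list(zip(e[:-1].astype(int),h)))
    mm=m&(abs(abs(l[:,1])-70)<15)&(l[:,2]<35)&(abs(l[:,0])<60)
    print('rims',[np.median(l[mm&(l[:,1]*s>0)],0) for s in(-1,1)])
E
```

```text
side 417 (array([4.73648705e+02, 2.94124483e+02, 3.15612611e-01, 2.68505748e+00]), np.float64(2.634285429724548))
[(np.int64(-90), np.int64(0)), (np.int64(-85), np.int64(0)), (np.int64(-80), np.int64(3)), (np.int64(-75), np.int64(70)), (np.int64(-70), np.int64(25)), (np.int64(-65), np.int64(9)), (np.int64(-60), np.int64(6)), (np.int64(-55), np.int64(2)), (np.int64(-50), np.int64(5)), (np.int64(-45), np.int64(0)), (np.int64(-40), np.int64(0)), (np.int64(-35), np.int64(2)), (np.int64(-30), np.int64(3)), (np.int64(-25), np.int64(3)), (np.int64(-20), np.int64(6)), (np.int64(-15), np.int64(4)), (np.int64(-10), np.int64(4)), (np.int64(-5), np.int64(23)), (np.int64(0), np.int64(42)), (np.int64(5), np.int64(8)), (np.int64(10), np.int64(4)), (np.int64(15), np.int64(3)), (np.int64(20), np.int64(3)), (np.int64(25), np.int64(3)), (np.int64(30), np.int64(5)), (np.int64(35), np.int64(3)), (np.int64(40), np.int64(3)), (np.int64(45), np.int64(5)), (np.int64(50), np.int64(2)), (np.int64(55), np.int64(4)), (np.int64(60), np.int64(6)), (np.int64(65), np.int64(20)), (np.int64(70), np.int64(48)), (np.int
[... 2006 characters left out ...]
.int64(10)), (np.int64(-15), np.int64(5)), (np.int64(-10), np.int64(8)), (np.int64(-5), np.int64(33)), (np.int64(0), np.int64(43)), (np.int64(5), np.int64(3)), (np.int64(10), np.int64(6)), (np.int64(15), np.int64(4)), (np.int64(20), np.int64(2)), (np.int64(25), np.int64(3)), (np.int64(30), np.int64(3)), (np.int64(35), np.int64(3)), (np.int64(40), np.int64(3)), (np.int64(45), np.int64(4)), (np.int64(50), np.int64(3)), (np.int64(55), np.int64(6)), (np.int64(60), np.int64(6)), (np.int64(65), np.int64(35)), (np.int64(70), np.int64(64)), (np.int64(75), np.int64(4)), (np.int64(80), np.int64(0)), (np.int64(85), np.int64(0))]
  return _methods._mean(a, axis=axis, dtype=dtype,
  ret = um.true_divide(
```

Request:
{"api": "apply_moves", "payload": {"steps": [[0,0,0,0,0],[0,0,0,0,0],[0,0,0,0,0],[0,0,0,0,0]]}}

```text
clock: 6.48
eef_pos: [452.3, 363.2, 8.6]
tcp_rot: [180.0, -0.0, 17.8]
contact_force: [0.2, -0.5, 1.2]
width: 0.003
grip_force: 0.0
```

```bash
python3 - <<'E'
from h import *
for n in("side",):
    p,d=grab_frame(n); c=camera_info(n)
    def proj(X):
        K=np.array([[c['fx'],0,c['cx']],[0,c['fy'],c['cy']],[0,0,1]])
        return cv2.projectPoints(np.float64(X).reshape(-1,1,3),cv2.Rodrigues(np.array(c['R']))[0],np.array(c['t']),K,np.array([c['k1'],0,0,0.]))[0].reshape(-1,2)
    e=state()['eef_pos'];R=rot(.31)
    S=6;x0,y0=190,120
    b=cv2.resize(p[y0:y0+85,x0:x0+100],None,fx=S,fy=S,interpolation=cv2.INTER_CUBIC)
    def dot(X,col):
        for q in proj(X): cv2.circle(b,tuple(((q-[x0,y0]+.5)*S).astype(int)),3,col,-1)
    dot(e,(0,0,255)); dot(e+[0,0,19],(0,255,255))
    dot(np.array([[473.8,294.3,0]])+np.array([[0,72,27],[-60,72,27],[60,72,27],[0,-72,27],[0,0,27]])@R.T,(0,255,0))
    cv2.imwrite("pics/2.png",b)
E
```

```text
(no output)
```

View pics/2.png

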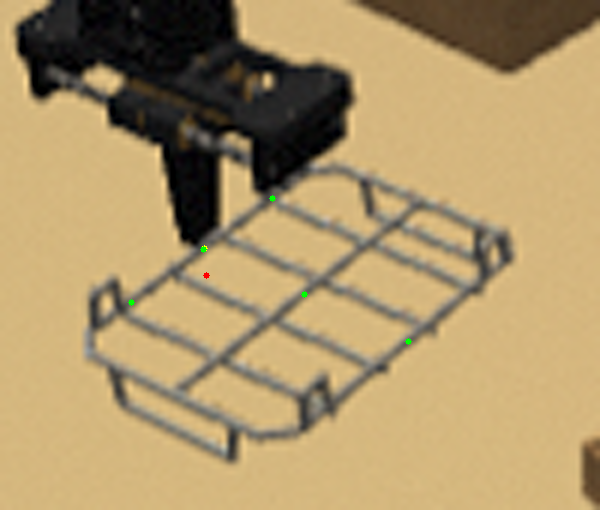

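The crop shows the rack fit lying on the wire, but the fingertip at (195,247) ends about 5 px above where the TCP projects (206,275). I measure the finger by depth.

```bash
python3 - <<'E'
from h import *
p,d=grab_frame("side")
m=np.zeros(d.shape,bool);m[146:166,217:228]=True
m&=p.max(2)<70
P=cloud("side",d,m); e=state()['eef_pos']
l=(P-e)@rot(np.radians(17.8)); v,u=np.nonzero(m&(d>0))
for r in range(146,166,2):
    k=v==r
    if k.any(): print(r,k.sum(),l[k].mean(0).round(1), l[k].min(0).round(),l[k].max(0).round())
E
```

```text
146 9 [-7.6 -2.9 83.7] [-13. -13.  78.] [ 5. 14. 91.]
148 8 [-5.7 -2.4 74.7] [-10. -10.  70.] [ 5. 12. 80.]
150 8 [-9.  -4.7 69.6] [-15. -12.  64.] [ 4.  5. 73.]
152 7 [-8.  -5.1 61.4] [-13. -10.  58.] [ 1.  6. 65.]
154 7 [-6.1 -2.3 51.2] [-14.  -7.  48.] [ 3.  5. 55.]
156 7 [-7.4 -2.6 44. ] [-13.  -6.  40.] [ 3.  6. 48.]
158 5 [-7.8 -2.  36. ] [-15.  -9.  30.] [ 2.  2. 43.]
160 2 [-5.6 -1.3 26.3] [-8. -1. 25.] [-3. -1. 28.]
```

The finger's end is about 22 mm above the reported TCP, which agrees with the closed, empty grip: the tips are above the wire. I open, lower a little, and look again.

Request:
{"api": "apply_moves", "payload": {"steps": [[0,0,0,0,0.5],[0,0,0,0,0.5],[0,0,0,0,0.5],[0,0,0,0,0.5],[0,0,0,0,0.5],[0,0,0.003,0,0.5],[0,0,0.003,0,0.5],[0,0,0,0,0.5]]}}

```text
clock: 7.25
eef_pos: [451.7, 362.8, 1.6]
tcp_rot: [180.0, 0.1, 17.8]
contact_force: [0.0, 0.5, -1.1]
width: 0.48
grip_force: 0.0
```

```bash
python3 - <<'E'
from h import *
s=state();print(s['eef_pos'],s['contact_force'],s['width'])
p,d=grab_frame("side")
S=6;b=cv2.resize(p[120:205,190:290],None,fx=S,fy=S,interpolation=cv2.INTER_CUBIC)
cv2.imwrite("pics/3.png",b)
dark=(p.max(2)<75); 
for r in range(150,178,2):
    k=np.nonzero(dark[r,200:260])[0]+200; print(r,k[:30])
E
```

```text
[451.67500665 362.77187906   1.60589391] [ 0.04545736  0.47778943 -1.0681198 ] 0.4804585228080949
150 [213 214 215 216 217 218 226 227 228 229 230 231 232 233 234 235 236 237
 238 250]
152 [214 215 216 217 218 226 227 228 229 230 231 232 233 234 235 236]
154 [214 215 216 217 218 219 226 227 228 229 230 231 232 233 251]
156 [215 216 217 218 219 226 227 228 229 230 231]
158 [215 216 217 226 227 228 229 230 231]
160 [226 227 228 229 230 231]
162 [227 228 229 230]
164 [227]
166 []
168 [209]
170 [205 209]
172 [205]
174 []
176 []
```

View pics/3.png

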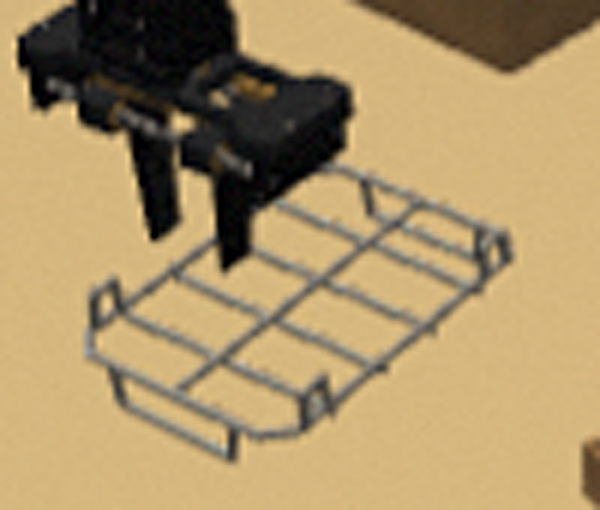

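The tips at (155,240) and (230,270) are still near rim height, and there is no contact at a reported z of 1.6. I feel downward gently.

Request:
{"api": "apply_moves", "payload": {"steps": [[0,0,0.002,0,0.5],[0,0,0.001,0,0.5],[0,0,0,0,0.5]]}}

```text
clock: 7.55
eef_pos: [452.1, 363.0, -0.8]
tcp_rot: [180.0, 0.0, 17.8]
contact_force: [-0.5, -0.5, -0.0]
width: 0.501
grip_force: 0.0
```

Request:
{"api": "apply_moves", "payload": {"steps": [[0,0,0.002,0,0.5],[0,0,0.001,0,0.5],[0,0,0.001,0,0.5],[0,0,0,0,0.5]]}}

```text
clock: 7.88
eef_pos: [452.1, 363.0, -4.8]
tcp_rot: [180.0, 0.0, 17.8]
contact_force: [0.2, 0.1, -0.4]
width: 0.5
grip_force: 0.0
```

The reported TCP is already below the counter with no force, so there is an offset. I go to −10 and close.

Request:
{"api": "apply_moves", "payload": {"steps": [[0,0,0.002,0,0.5],[0,0,0.002,0,0.5],[0,0,0.001,0,0.5],[0,0,0,0,0.5],[0,0,0,0,0.15],[0,0,0,0,0.15],[0,0,0,0,0.15],[0,0,0,0,0.15]]}}

```text
clock: 8.55
eef_pos: [452.4, 363.2, -9.3]
tcp_rot: [-180.0, -0.0, 17.8]
contact_force: [-0.4, -0.7, 0.1]
width: 0.277
grip_force: 0.0
```

Request:
{"api": "apply_moves", "payload": {"steps": [[0,0,0,0,0],[0,0,0,0,0],[0,0,0,0,0],[0,0,0,0,0],[0,0,0,0,0],[0,0,0,0,0]]}}

```text
clock: 9.05
eef_pos: [452.3, 363.1, -9.4]
tcp_rot: [180.0, 0.0, 17.8]
contact_force: [-0.0, -0.2, -0.1]
width: 0.052
grip_force: 30.0
```

```bash
python3 - <<'E'
from h import *
for n in("side","top"):
    P=get(n,"rack",(474,294)); k=P[P[:,2]>12]
    print(n,len(k),fitrack(k,[474,294,.31,0]))
p,d=grab_frame("side")
S=6;b=cv2.resize(p[120:205,190:290],None,fx=S,fy=S,interpolation=cv2.INTER_CUBIC)
cv2.imwrite("pics/4.png",b)
E
```

```text
side 513 (array([4.73572539e+02, 2.93878751e+02, 3.14074843e-01, 2.81720907e+00]), np.float64(2.680813514019567))
top 684 (array([4.73794542e+02, 2.94958862e+02, 3.09266020e-01, 2.28898262e+00]), np.float64(2.537183882779066))
```

View pics/4.png

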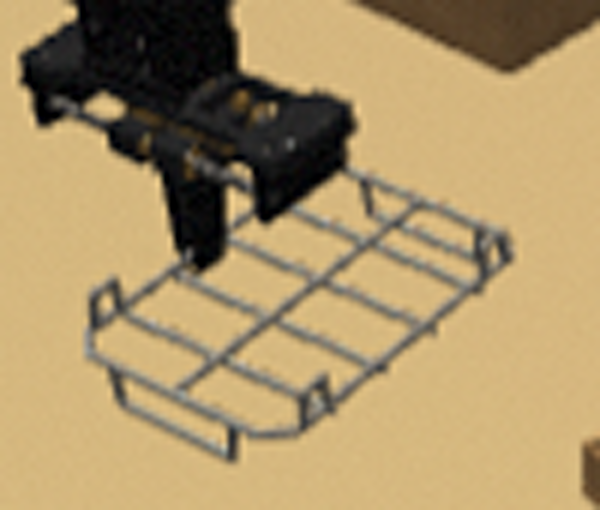

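Gripped at 30 N with the rim between the pads at (195,262); the real tips are about 20 mm above the reported TCP. Now I lift.

Request:
{"api": "apply_moves", "payload": {"steps": [[0,0,-0.005,0,0],[0,0,-0.01,0,0],[0,0,-0.01,0,0],[0,0,-0.01,0,0],[0,0,-0.01,0,0],[0,0,-0.01,0,0],[0,0,-0.01,0,0],[0,0,-0.01,0,0],[0,0,-0.01,0,0],[0,0,-0.01,0,0],[0,0,-0.01,0,0],[0,0,-0.01,0,0],[0,0,-0.01,0,0],[0,0,-0.01,0,0],[0,0,-0.01,0,0],[0,0,0,0,0],[0,0,0,0,0],[0,0,0,0,0]]}}

```text
clock: 10.8
eef_pos: [452.0, 363.0, 135.1]
tcp_rot: [180.0, 0.1, 17.8]
contact_force: [-0.1, 0.2, -4.4]
width: 0.051
grip_force: 30.0
```

```bash
cat >> h.py <<'E'
def tilt(near,c0,x0=None):
    # rack angle about its rim axis: print cloud in tool-aligned frame (x along rim, y, z) rel. to c0
    for n in("side","top"):
        p,d=grab_frame(n)
        for r in trace(n,"rack")[:2]:
            P=cloud(n,d,r['pixels'])
            if len(P)<30: continue
            l=(P-[c0[0],c0[1],0])@rot(np.radians(17.8))
            l=l[(l[:,2]>8)&(abs(l[:,0])<125)&(abs(l[:,1])<180)]
            if len(l)<30: continue
            vx,vy,a,b=cv2.fitLine(l[:,1:].astype(np.float32),cv2.DIST_HUBER,0,.01,.01).ravel()
            print(n,round(r['confidence'],2),len(l),'line ang',np.degrees(np.arctan2(vy,vx)).round(1),'via',a.round(),b.round(),'y',np.percentile(l[:,1],[2,98]).round(),'z',np.percentile(l[:,2],[1,99]).round())
E
python3 - <<'E'
from h import *
s=state();print(s['eef_pos'],s['contact_force'],s['width'],s['grip_force'])
tilt(None,(452.3,363.1))
p,d=grab_frame("side");cv2.imwrite("pics/5.png",cv2.resize(p[70:230,150:310],None,fx=3.5,fy=3.5))
E
```

```text
[451.9607245  362.96096089 135.10482189] [-0.0634267   0.21912473 -4.35488943] 0.05097919463727309 29.997468888759613
side 0.67 338 line ang 70.3 via -24.0 105.0 y [-66.   3.] z [ 33. 177.]
top 0.94 506 line ang 71.8 via -23.0 106.0 y [-51.   2.] z [ 31. 179.]
```

View pics/5.png

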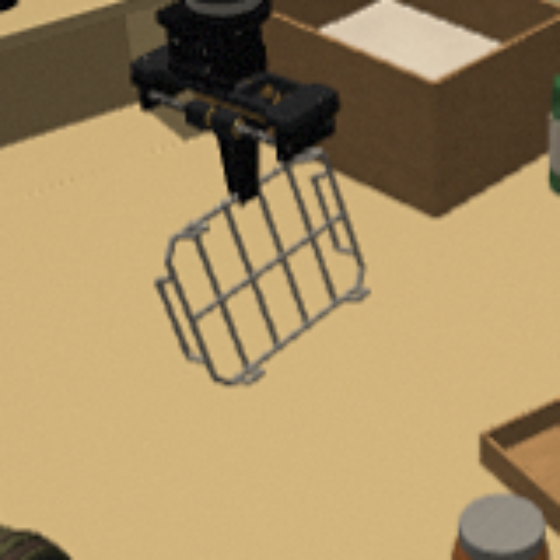

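The rack hangs at about 71° (both views agree), lower edge at (235,380), feet toward −y. I lower it until the edge stands.

Request:
{"api": "apply_moves", "payload": {"steps": [[0,0,0.01,0,0],[0,0,0.01,0,0],[0,0,0.008,0,0],[0,0,0.003,0,0],[0,0,0.002,0,0],[0,0,0,0,0]]}}

```text
clock: 11.55
eef_pos: [452.1, 365.8, 105.7]
tcp_rot: [-179.7, -0.1, 17.8]
contact_force: [-6.7, 2.1, 11.6]
width: 0.054
grip_force: 30.0
```

Request:
{"api": "apply_moves", "payload": {"steps": [[0,0.004,-0.003,0,0],[0,0.006,-0.002,0,0],[0,0.006,-0.002,0,0],[0,0.006,-0.001,0,0],[0,0.006,-0.001,0,0],[0,0.006,-0.001,0,0],[0,0.006,0,0,0],[0,0.007,0,0,0]]}}

```text
clock: 12.22
eef_pos: [466.5, 317.6, 112.7]
tcp_rot: [180.0, 0.1, 17.7]
contact_force: [-4.2, 0.2, 5.7]
width: 0.05
grip_force: 30.0
```

```bash
python3 - <<'E'
from h import *
s=state();print(s['eef_pos'],s['contact_force'],s['width'],s['grip_force'])
tilt(None,(452.3,363.1))
E
```

```text
[466.52576739 317.56205443 112.71830188] [-4.2163011   0.1556346   5.71932827] 0.0500352601654196 30.00026911497116
side 0.68 538 line ang -88.8 via -46.0 96.0 y [-69. -23.] z [  9. 153.]
top 0.86 296 line ang -83.9 via -51.0 84.0 y [-70. -42.] z [  8. 152.]
```

Request:
{"api": "apply_moves", "payload": {"steps": [[0,0.012,0.001,0,0],[0,0.013,0.0,0,0],[0,0.013,0.001,0,0],[0,0.013,0.002,0,0],[0,0.012,0.003,0,0],[0,0.012,0.004,0,0],[0,0.012,0.005,0,0],[0,0.011,0.006,0,0],[0,0.01,0.007,0,0],[0,0.01,0.008,0,0],[0,0,0,0,0]]}}

```text
clock: 13.33
eef_pos: [503.5, 201.9, 74.3]
tcp_rot: [179.7, 0.0, 17.7]
contact_force: [0.2, -3.5, 3.2]
width: 0.051
grip_force: 30.0
```

```bash
python3 - <<'E'
from h import *
s=state();print(s['eef_pos'],s['contact_force'],s['width'],s['grip_force'])
tilt(None,(452.3,363.1))
E
```

```text
[503.54838013 201.92943288  74.34734243] [ 0.19472678 -3.49523725  3.22417018] 0.051485871822794155 30.00017076730728
side 0.55 412 line ang -39.0 via -117.0 75.0 y [-173.  -57.] z [ 11. 118.]
```

Request:
{"api": "apply_moves", "payload": {"steps": [[0,0.009,0.009,0,0],[0,0.009,0.009,0,0],[0,0.007,0.0105,0,0],[0,0.007,0.0105,0,0],[0,0.005,0.0115,0,0],[0,0.005,0.0115,0,0],[0,0.003,0.009,0,0],[0,0.002,0.008,0,0],[0,0.001,0.005,0,0],[0,0,0,0,0]]}}

```text
clock: 14.37
eef_pos: [515.8, 160.1, -10.3]
tcp_rot: [-180.0, 0.2, 17.7]
contact_force: [-0.4, -0.5, -0.9]
width: 0.052
grip_force: 30.0
```

```bash
python3 - <<'E'
from h import *
s=state();print(s['eef_pos'],s['contact_force'],s['width'],s['grip_force'])
tilt(None,(452.3,363.1))
E
```

```text
[515.83922432 160.08376518 -10.33028635] [-0.38548053 -0.45229795 -0.9183628 ] 0.051999119133675616 29.983467757701874
side 0.68 221 line ang -5.2 via -107.0 30.0 y [-176.  -66.] z [14. 54.]
top 0.77 111 line ang -20.5 via -73.0 27.0 y [-101.  -66.] z [13. 49.]
```

Request:
{"api": "apply_moves", "payload": {"steps": [[0,0,0,0,0.4],[0,0,0,0,0.4],[0,0,0,0,0.4],[0,0,0,0,0.4],[0,0,0,0,0.4],[0,0,-0.01,0,0.4],[0,0,-0.03,0,0.4],[0,0,-0.04,0,0.4],[0,0.02,-0.035,0,0.4],[0,0.03,-0.025,0,0.6],[0,0.035,-0.02,0,0.8],[0,0.035,-0.02,0,0.8]]}}

```text
clock: 15.57
eef_pos: [554.5, 45.2, 174.7]
tcp_rot: [179.9, -0.2, 17.8]
contact_force: [0.0, 0.9, -0.1]
width: 0.556
grip_force: 0.0
```

```bash
python3 - <<'E'
from h import *
s=state();print(s['eef_pos'],s['contact_force'],s['width'],s['grip_force'])
for n in("side","top"):
    P=get(n,"rack",(494,229)); k=P[P[:,2]>12]
    if len(k)>50:
        for up in(False,True): print(n,up,len(k),[np.round(v,3) for v in fitrack(k,[494,229,.31,50*(not up)],up)])
E
```

```text
[554.51185326  45.19924103 174.73582876] [ 0.03103477  0.89411907 -0.0694808 ] 0.5560645168710395 0.0
side False 680 [array([4.94739e+02, 2.28048e+02, 3.12000e-01, 5.25110e+01]), np.float64(2.714)]
side True 680 [array([4.94788e+02, 2.27665e+02, 3.06000e-01, 5.55900e+00]), np.float64(6.347)]
top False 918 [array([4.94957e+02, 2.28734e+02, 3.10000e-01, 5.22930e+01]), np.float64(2.569)]
top True 918 [array([4.94754e+02, 2.28781e+02, 3.07000e-01, 6.00200e+00]), np.float64(6.654)]
```

The rack is now feet-down at (495,228.5), yaw 17.8°, and both views agree. Next is the tin.

Request:
{"api": "apply_moves", "payload": {"steps": [[-0.0223,0.02525,0,0,0.85],[-0.0223,0.02525,0,0,0.85],[-0.0223,0.02525,0,0,0.85],[-0.0223,0.02525,0,0,0.85],[-0.0223,0.02525,0,0,0.85],[-0.0223,0.02525,0,0,0.85],[-0.0223,0.02525,0,0,0.85],[-0.0223,0.02525,0,0,0.85],[-0.0223,0.02525,0,0,0.85],[-0.0223,0.02525,0,0,0.85],[-0.0223,0.02525,0,0,0.85],[-0.0223,0.02525,0,0,0.85],[0,0,0,0,0.85],[0,0,0,0,0.85]]}}

```text
clock: 16.93
eef_pos: [390.7, -323.5, 170.1]
tcp_rot: [-179.8, 0.0, 17.7]
contact_force: [0.3, 0.8, -0.7]
width: 0.85
grip_force: 0.0
```

```bash
python3 - <<'E'
from h import *
s=state();print(s['eef_pos'],s['tcp_rot'],s['width'])
e=s['eef_pos'];y=np.radians(s['tcp_rot'][2]);d=np.array([392.5,-325])-e[:2]
print('tool',d@[np.cos(y),np.sin(y)],d@[np.sin(y),-np.cos(y)])
E
```

```text
[ 390.69467769 -323.48774206  170.07293571] [-1.79829651e+02  4.74379236e-02  1.76755002e+01] 0.8499661014938066
tool 1.2609352327106855 1.989008564929418
```

Request:
{"api": "apply_moves", "payload": {"steps": [[0.001,0.002,0.03,0,0.85],[0,0,0.035,0,0.85],[0,0,0.035,0,0.85],[0,0,0.03,0,0.85],[0,0,0.015,0,0.85],[0,0,0.01,0,0.85],[0,0,0,0,0.85]]}}

```text
clock: 17.52
eef_pos: [392.0, -322.4, 13.5]
tcp_rot: [-179.7, 0.1, 17.9]
contact_force: [0.3, 0.9, -0.8]
width: 0.85
grip_force: 0.0
```

Request:
{"api": "apply_moves", "payload": {"steps": [[0,0,0,0,0.5],[0,0,0,0,0.5],[0,0,0,0,0.5],[0,0,0,0,0.5],[0,0,0,0,0.5],[0,0,0,0,0.5]]}}

```text
clock: 18.02
eef_pos: [393.7, -326.5, 17.8]
tcp_rot: [179.9, -0.1, 17.7]
contact_force: [0.8, -0.5, 4.0]
width: 0.563
grip_force: 30.0
```

Request:
{"api": "apply_moves", "payload": {"steps": [[0,0,-0.01,0,0.4],[0,0,-0.02,0,0.4],[0,0,-0.035,0,0.4],[0,0,-0.035,0,0.4],[0,0,-0.03,0,0.4],[0.0211,-0.022,0,0,0.4],[0.0211,-0.022,0,0,0.4],[0.0211,-0.022,0,0,0.4],[0.0211,-0.022,0,0,0.4],[0.0211,-0.022,0,0,0.4],[0.0211,-0.022,0,0,0.4],[0.0211,-0.022,0,0,0.4],[0.0211,-0.022,0,0,0.4],[0.0211,-0.022,0,0,0.4],[0.0211,-0.022,0,0,0.4],[0.0211,-0.022,0,0,0.4],[0.0211,-0.022,0,0,0.4],[0.0211,-0.022,0,0,0.4],[0,0,0,0,0.4],[0,0,0,0,0.4]]}}

```text
clock: 19.68
eef_pos: [566.8, 31.3, 146.4]
tcp_rot: [-180.0, 0.1, 17.9]
contact_force: [-0.9, -0.3, -1.7]
width: 0.562
grip_force: 30.0
```

```bash
python3 - <<'E'
from h import *
s=state();print(s['eef_pos'],s['tcp_rot'],s['width'],s['grip_force'],s['contact_force'])
for n in("side","top"):
    p,d=grab_frame(n)
    for r in trace(n,"tin"):
        P=cloud(n,d,r['pixels'])
        if len(P)>10: print(n,round(r['confidence'],2),np.percentile(P,[3,50,97],axis=0).round().tolist())
    P=get(n,"pan",(452,-328)); z=P[:,2]
    if len(P)>50: print(n,"pan",rect(P[(z>52)&(z<66)]))
E
```

```text
[566.75008649  31.34943502 146.40936658] [-1.79995898e+02  7.14810410e-02  1.79030046e+01] 0.5620276678692855 29.999696910381317 [-0.90414021 -0.28135335 -1.65030102]
side 0.98 [[540.0, 6.0, 137.0], [553.0, 21.0, 181.0], [580.0, 52.0, 204.0]]
side 0.89 [[203.0, -358.0, 5.0], [221.0, -341.0, 66.0], [249.0, -309.0, 71.0]]
side 0.88 [[631.0, 33.0, 10.0], [644.0, 48.0, 58.0], [676.0, 78.0, 76.0]]
side 0.87 [[632.0, -30.0, 11.0], [646.0, -11.0, 64.0], [684.0, 19.0, 76.0]]
side 0.44 [[383.0, 137.0, -2.0], [514.0, 234.0, 26.0], [611.0, 327.0, 50.0]]
side pan (array([ 452. , -327.3]), array([319.7, 198.6]), 21.9)
top 0.57 [[205.0, -352.0, 4.0], [229.0, -322.0, 67.0], [252.0, -304.0, 72.0]]
top pan (array([ 450.1, -328. ]), array([314.8, 202. ]), 21.2)
```

Request:
{"api": "apply_moves", "payload": {"steps": [[0,0,0.03,0,0.4],[0,0,0.035,0,0.4],[0,0,0.03,0,0.4],[0,0,0.02,0,0.4],[0,0,0.008,0,0.4],[0,0,0.004,0,0.4],[0,0,0,0,0.4]]}}

```text
clock: 20.67
eef_pos: [567.1, 30.1, 19.8]
tcp_rot: [-180.0, 0.0, 17.7]
contact_force: [0.3, -0.6, -1.0]
width: 0.561
grip_force: 30.0
```

Request:
{"api": "apply_moves", "payload": {"steps": [[0,0,0.001,0,0.4],[0,0,0.001,0,0.4],[0,0,0,0,0.4]]}}

```text
clock: 20.92
eef_pos: [568.2, 30.2, 19.1]
tcp_rot: [179.9, -0.1, 17.8]
contact_force: [-0.7, 0.1, -1.7]
width: 0.567
grip_force: 30.0
```

Request:
{"api": "apply_moves", "payload": {"steps": [[0,0,0.001,0,0.4],[0,0,0.001,0,0.4],[0,0,0,0,0.4]]}}

```text
clock: 21.17
eef_pos: [568.1, 30.2, 17.8]
tcp_rot: [180.0, -0.1, 17.8]
contact_force: [-2.0, -0.4, 6.6]
width: 0.569
grip_force: 30.0
```

Contact at 6.6 N, so the tin is standing on the tray floor. I release and rise.

Request:
{"api": "apply_moves", "payload": {"steps": [[0,0,0,0,0.8],[0,0,0,0,0.8],[0,0,0,0,0.8],[0,0,0,0,0.8],[0,0,-0.015,0,0.8],[0,0,-0.035,0,0.8],[0,0,-0.04,0,0.8],[0,0,-0.04,0,0.5],[0,0,-0.02,0,0.5],[-0.0,-0.03,0,0,0.4],[-0.0,-0.03,0,0,0.4],[0,-0.03,0,0,0.4],[0,0,0,0,0.4]]}}

```text
clock: 22.25
eef_pos: [538.1, 119.6, 165.6]
tcp_rot: [-179.9, -0.0, 18.0]
contact_force: [0.3, 0.3, -0.8]
width: 0.441
grip_force: 0.0
```

```bash
python3 - <<'E'
from h import *
s=state();print(s['eef_pos'],s['tcp_rot'],s['width'])
for n in("side","top"):
    p,d=grab_frame(n)
    for r in trace(n,"tin"):
        P=cloud(n,d,r['pixels'])
        if len(P)>10: print(n,round(r['confidence'],2),np.percentile(P,[3,50,97],axis=0).round().tolist())
    P=get(n,"rack",(494,229)); k=P[P[:,2]>12]
    if len(k)>50: print(n,[np.round(v,3) for v in fitrack(k,[494,229,.31,50],False)])
e=s['eef_pos'];y=np.radians(s['tcp_rot'][2]);d=np.array([494.9,228.5])-e[:2]
print('tool',d@[np.cos(y),np.sin(y)],d@[np.sin(y),-np.cos(y)])
E
```

```text
[538.10330507 119.5944678  165.60612704] [-1.79892897e+02 -1.08541610e-02  1.79771569e+01] 0.4407629022099594
side 0.92 [[631.0, 33.0, 2.0], [646.0, 49.0, 59.0], [701.0, 135.0, 76.0]]
side 0.84 [[203.0, -357.0, 5.0], [221.0, -340.0, 67.0], [251.0, -310.0, 71.0]]
side 0.78 [[542.0, 5.0, 9.0], [558.0, 18.0, 59.0], [588.0, 51.0, 75.0]]
side 0.69 [[632.0, -30.0, 10.0], [647.0, -12.0, 62.0], [687.0, 19.0, 76.0]]
side 0.44 [[381.0, 133.0, -1.0], [448.0, 212.0, 26.0], [594.0, 318.0, 49.0]]
side [array([4.94557e+02, 2.27972e+02, 3.08000e-01, 5.26740e+01]), np.float64(2.636)]
top 0.94 [[632.0, -27.0, 15.0], [651.0, -3.0, 71.0], [681.0, 20.0, 76.0]]
top 0.79 [[205.0, -352.0, 4.0], [229.0, -323.0, 67.0], [252.0, -304.0, 72.0]]
top 0.45 [[508.0, 33.0, 14.0], [636.0, 71.0, 70.0], [664.0, 77.0, 428.0]]
tool -7.481740933228095 -116.92289795379311
```

The tin stands in the tray and the rack is unmoved. I grip the spine now.

Request:
{"api": "apply_moves", "payload": {"steps": [[-0.002,-0.03,0,0,0.4],[-0.002,-0.035,0,0,0.4],[-0.002,-0.032,0.01,0,0.4],[-0.0015,-0.02,0.03,0,0.4],[0,0,0.035,0,0.4],[0,0,0.035,0,0.4],[0,0,0.03,0,0.4],[0,0,0.02,0,0.4],[0,0,0.012,0,0.4],[0,0,0.004,0,0.4],[0,0,0,0,0.4],[0,0,0,0,0.4]]}}

```text
clock: 23.65
eef_pos: [498.1, 225.3, -9.1]
tcp_rot: [-180.0, -0.1, 17.7]
contact_force: [0.6, 0.0, 0.5]
width: 0.398
grip_force: 0.0
```

Request:
{"api": "apply_moves", "payload": {"steps": [[-0.002,-0.0035,0.002,0,0.4],[0,0,0.002,0,0.4],[0,0,0,0,0.4],[0,0,0,0,0],[0,0,0,0,0],[0,0,0,0,0],[0,0,0,0,0],[0,0,0,0,0],[0,0,0,0,0],[0,0,0,0,0],[0,0,0,0,0]]}}

```text
clock: 24.57
eef_pos: [493.7, 227.9, -14.4]
tcp_rot: [-180.0, -0.0, 17.8]
contact_force: [-0.8, 0.5, 0.2]
width: 0.056
grip_force: 30.0
```

Gripped. I lift it and check that it is level.

Request:
{"api": "apply_moves", "payload": {"steps": [[0,0,-0.005,0,0],[0,0,-0.01,0,0],[0,0,-0.015,0,0],[0,0,-0.02,0,0],[0,0,-0.02,0,0],[0,0,-0.02,0,0],[0,0,-0.02,0,0],[0,0,-0.02,0,0],[0,0,-0.02,0,0],[0,0,-0.01,0,0],[0,0,0,0,0],[0,0,0,0,0]]}}

```text
clock: 25.57
eef_pos: [493.6, 227.8, 145.6]
tcp_rot: [180.0, -0.0, 17.8]
contact_force: [-0.3, -1.0, -4.3]
width: 0.056
grip_force: 30.0
```

```bash
cat >> h.py <<'E'
from scipy.spatial.transform import Rotation as Ro
def fit6(c,yaw,z):
    T=cKDTree(rackmodel(False)); Q=[]
    for n in("side","top"):
        p,d=grab_frame(n)
        for r in trace(n,"rack")[:3]:
            P=cloud(n,d,r['pixels'])
            P=P[(np.linalg.norm(P-[c[0],c[1],z-25],axis=1)<140)&(abs(P[:,2]-z+25)<45)]
            if len(P)>100: Q.append(P);break
    P=np.vstack(Q)
    f=lambda p:T.query((P-p[:3])@Ro.from_euler('ZYX',p[3:]).as_matrix())[0]
    r=least_squares(f,[c[0],c[1],z,yaw,0,0],loss='soft_l1',f_scale=3,x_scale=[5,5,5,.05,.05,.05])
    print([len(q) for q in Q],r.x[:3].round(1),np.degrees(r.x[3:]).round(1),np.median(f(r.x)).round(2))
E
python3 - <<'E'
from h import *
s=state();e=s['eef_pos'];print(e,s['tcp_rot'],s['width'],s['grip_force'],s['contact_force'])
fit6(e[:2],np.radians(17.8),50+e[2]+14)
P=get("top","pan",(452,-328));z=P[:,2];print(rect(P[(z>52)&(z<66)]))
E
```

```text
[493.59719526 227.84406409 145.5850126 ] [ 1.79999053e+02 -1.99500731e-02  1.77628558e+01] 0.05644364178746466 29.999355375766754 [-0.29058898 -0.9725597  -4.34240759]
[709] [494.4 228.  212.3] [17.7  0.1 -0.2] 2.63
(array([ 451.4, -327.5]), array([316.7, 200.7]), 21.8)
```

Level in the grip. I carry it to the pan.

Request:
{"api": "apply_moves", "payload": {"steps": [[-0.0046,0.0113,0,0,0],[-0.0081,0.0199,0,0,0],[-0.01157,0.02837,0,0,0],[-0.01157,0.02837,0,0,0],[-0.01157,0.02837,0,0,0],[-0.01157,0.02837,0,0,0],[-0.01157,0.02837,0,0,0],[-0.01157,0.02837,0,0,0],[-0.01157,0.02837,0,0,0],[-0.01157,0.02837,0,0,0],[-0.01157,0.02837,0,0,0],[-0.01157,0.02837,0,0,0],[-0.01157,0.02837,0,0,0],[-0.01157,0.02837,0,0,0],[-0.01157,0.02837,0,0,0],[-0.01157,0.02837,0,0,0],[-0.01157,0.02837,0,0,0],[-0.01157,0.02837,0,0,0],[-0.0081,0.0199,0,0,0],[-0.0046,0.0113,0,-4.1,0]]}}

```text
clock: 27.53
eef_pos: [449.4, -331.0, 145.3]
tcp_rot: [180.0, 0.1, 21.8]
contact_force: [-0.5, 0.5, -3.9]
width: 0.054
grip_force: 30.0
```

Request:
{"api": "apply_moves", "payload": {"steps": [[0,0,0,0,0],[0,0,0,0,0],[0,0,0,0,0]]}}

```text
clock: 27.78
eef_pos: [450.2, -327.6, 145.2]
tcp_rot: [-179.9, 0.0, 21.8]
contact_force: [0.8, -0.4, -4.0]
width: 0.053
grip_force: 30.0
```

```bash
python3 - <<'E'
from h import *
s=state();e=s['eef_pos'];print(e,s['tcp_rot'],s['width'],s['grip_force'],s['contact_force'])
fit6(e[:2],np.radians(21.9),50+e[2]+14)
for n in("side","top"):
    P=get(n,"pan",(452,-328));z=P[:,2]
    if len(P):print(rect(P[(z>52)&(z<66)]))
p,d=grab_frame("side");cv2.imwrite("pics/6.png",cv2.resize(p[190:370,270:450],None,fx=3,fy=3))
E
```

```text
[ 450.2169664  -327.56002088  145.15306139] [-1.79939247e+02  1.61002903e-02  2.17930284e+01] 0.05316320141740897 29.999876618385315 [ 0.7532266  -0.37584217 -4.0094312 ]
[815, 509] [ 450.9 -325.8  212. ] [22.2  0.1  0.2] 2.17
(array([ 442.2, -331.3]), array([299.5, 197.7]), 21.6)
```

View pics/6.png

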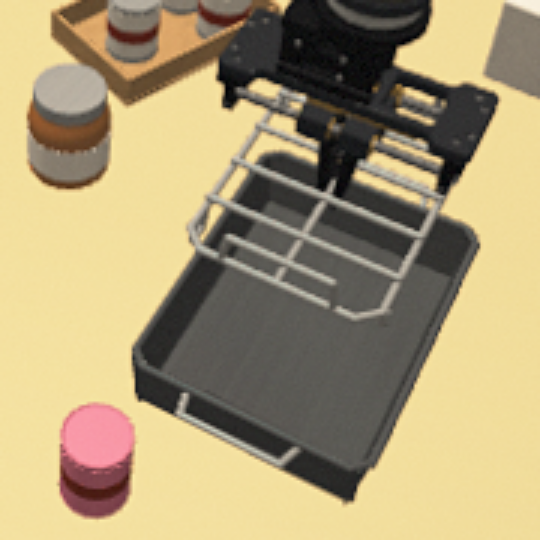

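The rack hangs level over the pan, and the tin is upright in the tray at (130,35). I lower the rack.

Request:
{"api": "apply_moves", "payload": {"steps": [[0.0005,0.001,0.01,0,0],[0,0,0.02,0,0],[0,0,0.025,0,0],[0,0,0.025,0,0],[0,0,0.02,0,0],[0,0,0.015,0,0],[0,0,0.015,0,0],[0,0,0.01,0,0],[0,0,0.008,0,0],[0,0,0.003,0,0],[0,0,0,0,0]]}}

```text
clock: 29.15
eef_pos: [451.2, -328.5, -6.2]
tcp_rot: [-179.9, 0.0, 21.9]
contact_force: [-0.4, 0.3, -3.4]
width: 0.052
grip_force: 30.0
```

Request:
{"api": "apply_moves", "payload": {"steps": [[0,0,0.002,0,0],[0,0,0.001,0,0],[0,0,0.001,0,0],[0,0,0,0,0]]}}

```text
clock: 29.48
eef_pos: [451.8, -329.1, -9.0]
tcp_rot: [180.0, -0.0, 21.9]
contact_force: [0.4, -0.2, -4.2]
width: 0.055
grip_force: 30.0
```

Request:
{"api": "apply_moves", "payload": {"steps": [[0,0,0.001,0,0],[0,0,0.001,0,0],[0,0,0,0,0]]}}

```text
clock: 29.73
eef_pos: [451.9, -329.1, -10.4]
tcp_rot: [180.0, -0.0, 21.9]
contact_force: [-1.6, 1.5, 2.4]
width: 0.052
grip_force: 30.0
```

Contact (the force went from −4 to +2.4 N), so the feet are on the pan floor. I release and rise.

Request:
{"api": "apply_moves", "payload": {"steps": [[0,0,0,0,0.3],[0,0,0,0,0.3],[0,0,0,0,0.3],[0,0,0,0,0.3],[0,0,0,0,0.3],[0,0,-0.01,0,0.3],[0,0,-0.02,0,0.3],[0,0,-0.04,0,0.3],[0,0,-0.04,0,0.3],[0,0,-0.04,0,0.3],[0,-0.03,-0.03,0,0.3],[0,-0.04,0,0,0.3],[0,-0.04,0,0,0.3],[0,-0.04,0,0,0.3],[0,-0.04,0,0,0.3],[0,0,0,0,0.3],[0,0,0,0,0.3]]}}

```text
clock: 31.15
eef_pos: [380.8, -151.9, 168.9]
tcp_rot: [179.9, -0.1, 22.0]
contact_force: [0.3, -0.1, 1.3]
width: 0.297
grip_force: 0.0
```

```bash
python3 - <<'E'
from h import *
s=state();print(s['eef_pos'],s['contact_force'],s['clock'])
fit6((451,-328),np.radians(21.9),54)
for n in("side","top"):
    P=get(n,"pan",(452,-328));z=P[:,2]
    if len(P):print(rect(P[(z>54)&(z<66)]))
p,d=grab_frame("side");cv2.imwrite("pics/7.png",cv2.resize(p[150:370,260:450],None,fx=2.7,fy=2.7))
E
```

```text
[ 380.81101294 -151.87748272  168.87346609] [ 0.30969558 -0.11864344  1.25511668] 31.15
[1118, 660] [ 452.6 -327.4   55.6] [21.5  0.2  0.1] 2.83
(array([ 452.7, -327. ]), array([319.9, 198.9]), 21.9)
```

View pics/7.png

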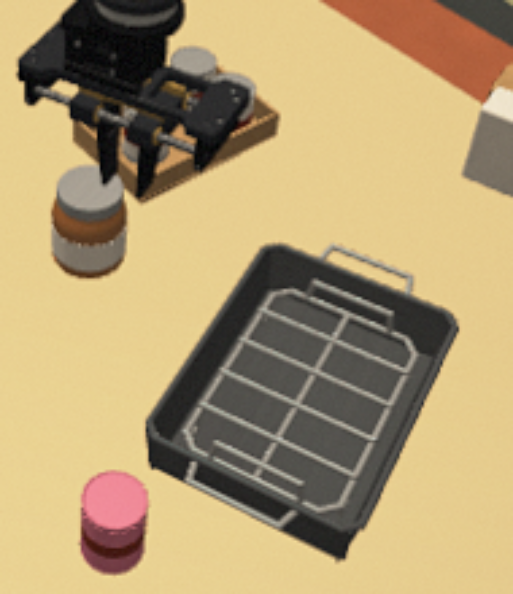

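The rack lies level in the pan, centred around (300,400), handles up. Its measured origin height is 55.6 mm (bias about +2), and the jar and tins are in place.

```bash
python3 -c "
from rig import *
print(finish_job())"
```

```text
the job is handed in; nothing more can be done
None
```

I handed the job in at about 31 s of the 67 s; no verdict came back. By the last camera checks, the rack stands level on its feet, centred in the pan, the tin is upright in the tray, and the other tins and jar look unmoved.

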